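# Unlatch the slide cassette and set it to drain against the cleat

### The job

Take the white slide cassette out of its rinse dock: pinch its two orange side buttons together until they are flush, so that the catches let go, and lift it straight out. Lay it flat on the sloped green drain board, roughly in the middle of its width, and still holding it push it down the slope so that its end beds squarely on the steel cleat, feeling for a push of about 10 N (never over 35 N: the slides are glass); only then let go. Leave the blue beaker and the amber jar where they stand.

Things in the scene. Friction and masses are not known exactly. Their poses are not given: they have to be found in the camera images.
- cassette: White slide cassette, a box 100 mm long (its x), 50 mm wide (its y), 60 mm tall, about 0.26 kg, its glass slides fixed in it. Origin at the centre of its underside, z out of its top. An orange button on each long side (+y, -y); 64 mm over both buttons, 50 mm when both are pressed flush; round the buttons the sides are flat. It may lie either way round on the board.
- button_left (a joint): Travel in m of the orange button on the cassette's +y side: 0 out (7 mm proud), 0.007 flush. Centred at x = 0, 42 mm above the underside, 20 mm wide, 18 mm tall. Spring: 3 N at first, 8 N when flush; springs out when let go. It moves a catch at the foot of that side (4 to 9 mm above the underside, 5.5 mm proud) that hooks under the dock's ledge and is free beyond about 4.5 mm of travel.
- button_right (a joint): The same for the button on the cassette's -y side; both catches must be free at once, else the cassette stays locked.
- dock: Grey rinse dock, fixed: plate 150 (x) x 104 (y) x 10 mm, origin at the centre of its underside. The cassette stands on the plate, axes along the dock's, with 2 mm play lengthwise between end stops (tops 24 mm above the bench) and 1.5 mm sideways between two steel ledges at y = +-26.5 to 39 mm, x = -20 to 20 mm, 21 to 26 mm above the bench.
- dock_seat (a point): Centre of the dock's seat, on top of the base plate, 10 mm above the bench: the cassette's origin is here at the start. Axes as the dock's.
- rack: Drain rack, fixed: aluminium base 200 (x) x 150 (y) mm, origin at the centre of its underside; sloped green board, 180 x 128 mm, hinged at its low end (rack's -x end, towards the robot). The stiff hinge holds it at about 15 to 23 degrees, different each time. Upright cheeks, 94 mm tall, stand at x = 20 to 80 mm, y = +-71 to 77 mm, with black knobs out to +-88 mm.
- cleat_foot (a point): Point on the board's top surface at the foot of the cleat's upper face, mid-width. Axes: x up the slope, y along the cleat, z square out of the board, which runs 162 mm up from here. The cassette against the cleat has its origin at x = 50 mm, z = 0 here. The board grips: the cassette does not slide down by itself.
- blue_beaker: Loose glass beaker with pale blue filling, 62 mm across, 84 mm tall, origin at the centre of its underside; to be left alone.
- amber_jar: Loose brown jar with black cap, 45 mm across, 87 mm tall, origin at the centre of its underside; to be left alone.
- electrode_stand: Electrode stand left of the work, fixed, always in the same place: grey foot with a thin upright steel rod, 310 mm tall, at x = 57 mm, y = -36 mm from its origin (which is on the bench, axes as the robot's), and a thin level arm 128 mm up from the rod to a blue electrode at x = -130 mm, y = 77 mm, 200 mm tall, in a beaker. Coming from the left, swing in close to the robot to clear it.
- cleat: Steel cleat on a stiff rubber backing across the low end of the board: 120 mm long (its y), 8 mm thick (its x), 14 mm high, origin at the centre of its underside, on the board's top surface; axes as cleat_foot's. The cassette must be pushed against its upper face by feel: it gives only about 0.5 mm at 10 N.

How it is judged:
By the outcome, as a careful person would: the job done as asked, in the order asked, and still so for the second after the job is handed in, with the robot touching nothing.
It also fails if it takes over 62 s, if anything falls off the work surface, if the arm or the gripper's body presses on something with over 40 N, if the wrist force passes 120 N, or if a joint passes its speed limit or range.

### The arm

A 6-joint arm with a two-finger parallel gripper is mounted at the origin on a cart in front of the work surface, level with it; the furniture and walls round the work are solid. World frame = base frame: x ahead of the robot, y to its left, z up, the work surface at z = 0. Lengths are in mm, angles in rad, forces in N, time in s.
With the tool pointing down it reaches from about 250 to 725 mm from the base axis. Payload 4 kg.
Tool frame: the origin (TCP) lies at the very end of the fingers, on their centre line; the grasp point (between the pads) lies behind it (grasp_offset is the z of the grasp point in the tool frame, in mm); z points along the fingers, y is the direction in which the jaws open and shut (so a half turn about z gives the same grasp; the last joint's range is limited). The gripper opens to 85 mm and grips with 20 to 120 N. Pads are 22 mm wide; open, the fingers measure 114 mm over their backs; the gripper's body (76 mm by 85 mm) begins 54 mm behind the grasp point. The pads swing forward as they close: fully open they stand 13 mm farther back than shut.
Start: joints at [1.284, 0.241, 0.005, 1.335, 0, 1.571], TCP at [141.44, 479.577, 231.306] pointing down, gripper open.
Joint ranges: [-2.72, 2.72], [-1.05, 1.87], [-1.09, 1.28], [-1.99, 2.15], [-1.42, 1.44], [-3.14, 3.14]. Speed limits (rad/s): [2.79, 2.79, 3.14, 3.14, 3.14, 3.14].

### API

Orientations are given as a unit quaternion [w, x, y, z].
In Python, from plant import read_state, get_image, camera_params, hand_in, grasp_offset gives the robot as it stands.
- The arm moves only by the tool move_arm, never from a script. Its arguments are lists of equal length, an entry for each row: "turn": the turn, a rotation vector about the tool's x, y, z in degrees, a list of three; "slide": the shift along the tool's x, y, z in mm, a list of three; "hand": the opening, from 0 (shut) to 1 (fully open). A call has 1 to 5 rows; each row is the pose to reach, as a shift and turn from the pose commanded when the call began, along the tool's axes at that moment; what a row does not reach only later rows make up. A row lasts 1/10 s, in which the tool goes at most 50 mm and 8.59 degrees, less where a joint would pass 70% of its speed; a pose out of reach is approached as far as the arm can. A call with a gripper value outside its range is refused whole. The fingers move at their own pace and stop on an object; "newtons" is the grip in N (left out, the last holds). Time passes only in rows, so rows that repeat a pose let the fingers close. It gives the time, the measured TCP pose, the force and the opening at its end, in the units of the state.
- read_state(): the state, without advancing time (a new reading comes with each control period).
- get_image(name): name is "scene" or "top" or "wrist"; returns (picture, depth): 420x560x3 uint8, red, green, blue; 420x560 float32, mm along the optical axis (not along the pixel's ray), 0 where there is no reading.
- camera_params(name): a dict with "fx", "fy", "cx", "cy" (pixels), "R" (3x3) and "t" (3): a world point X has camera coordinates R X + t. Camera axes: x right, y down, z forward; pixel columns grow to the right and rows downward; lengths in mm; the calibration is good to about 2 mm. A picture is of the moment at which its call begins: read the wrist's pose just before it. camera_params takes no time and is no camera call; for the wrist camera it gives the pose at the moment of the call.
- hand_in(): hands the job in, once; it reports no verdict.
The state is a dict: "time_s": time; "joint_pos": joint angles; "joint_velocities": joint speeds; "effort": joint torques, N m; "tool_pos": TCP position; "tool_rot": TCP orientation; "contact_force": force on the tool from outside, world axes, zero at the start; "torque": the same for the moment, N m; "grip_width": finger opening in mm.
Only numpy, scipy, OpenCV 4.12 (cv2) and the standard library are available. Lean on these libraries where they do the work, as an engineer would, in place of code of your own. Each camera call takes 0.05 s, during which the arm holds its last target.

## Working session

There is one attempt and no reset: what is moved stays moved. The work goes in short steps, Python scripts to look and compute and a tool call to move; the robot and the scene stay as the last step left them, time stands still between calls to the robot, and variables do not carry over. Pictures are saved under pics/ and viewed, and the job is handed in when it is done.

Besides the shell and the picture viewer there is one more tool, called after "Request:" by a JSON object that holds its "method" and its "body". move_arm: Moves the arm, as the interface text tells. Its arguments: {"type":"object","properties":{"turn":{"type":"array"},"slide":{"type":"array"},"hand":{"type":"array"},"newtons":{"type":"number"}},"required":["turn","slide","hand"]}

```bash
ls; mkdir -p pics
python3 - <<'E'
from plant import *
import cv2,numpy as np
print(read_state()); print(grasp_offset)
for n in ("scene","top"):
    p,d=get_image(n); cv2.imwrite(f"pics/{n}0.png",p[:,:,::-1]); np.savez(f"pics/{n}0.npz",p=p,d=d); print(n,camera_params(n))
E
```

```text
pics
{'time_s': 0.0, 'joint_pos': array([1.28398897e+00, 2.41398131e-01, 3.74113824e-03, 1.33521249e+00,
       4.66348480e-07, 1.57078511e+00]), 'joint_velocities': array([-0.0008971 ,  0.0001837 , -0.00147043, -0.0004638 , -0.00131961,
        0.00221047]), 'effort': array([-2.73562564e-04, -3.72320688e+01,  2.52406132e+01,  1.69456744e-02,
       -2.94494771e-05, -1.58463397e-06]), 'tool_pos': array([141.26762624, 478.97263241, 230.42683519]), 'tool_rot': array([-1.48376361e-04,  1.42907048e-01,  9.89735571e-01, -1.02590153e-03]), 'contact_force': array([ 0.77803254, -0.06026129, -0.19028119]), 'torque': array([-0.00122764,  0.01920994, -0.03931751]), 'grip_width': 85.18789217921746}
-18.700000000000003
scene {'fx': 542.2516021431521, 'fy': 542.2516021431521, 'cx': 288.55563009698574, 'cy': 211.394955455559, 'R': array([[ 0.90383476, -0.42775479, -0.01041954],
       [-0.24740626, -0.50258499, -0.82837098],
       [ 0.34910295,  0.75128834, -0.56008299]]), 't': array([-519.38056547,  125.26065342,  982.99711713])}
top {'fx': 397.4392024305228, 'fy': 397.4392024305228, 'cx': 272.60587841438075, 'cy': 210.75789130539454, 'R': array([[ 0.0046325 , -0.99966562,  0.02543986],
       [-0.99792255, -0.00625618, -0.06412054],
       [ 0.06425826, -0.02508998, -0.99761785]]), 't': array([-107.94662006,  563.5704534 ,  929.37636339])}
```

View pics/scene0.png

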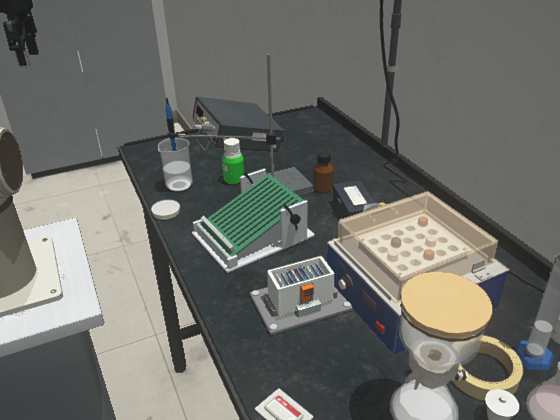

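View pics/top0.png

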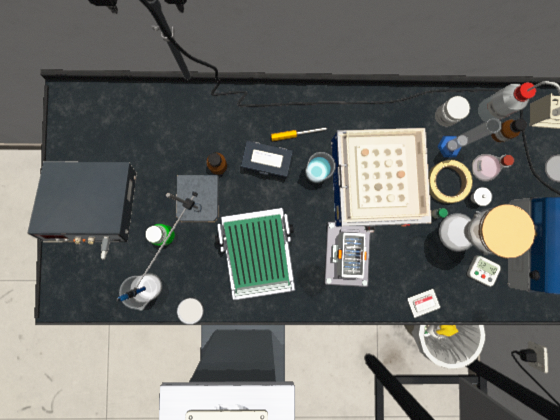

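The scene view shows the dock with the cassette (~(300,290)), the rack (~(253,220)), and the electrode stand beyond it. The top view shows the rack at (257,252), the dock at (348,253), the beaker at (319,168) and the jar at (216,162). Next I'll zoom in.

```bash
cat > h.py <<'E'
import numpy as np,cv2
from plant import *
def ld(n): z=np.load(f"pics/{n}.npz"); return z['p'],z['d']
def cloud(d,c):
    v,u=np.mgrid[:d.shape[0],:d.shape[1]]
    P=np.stack([(u-c['cx'])/c['fx']*d,(v-c['cy'])/c['fy']*d,d],-1)
    return (P-c['t'])@c['R']
def ray(u,v,c,z):
    r=np.array([(u-c['cx'])/c['fx'],(v-c['cy'])/c['fy'],1.])@c['R']; o=-c['t']@c['R']
    return o+r*(z-o[2])/r[2]
def proj(X,c):
    q=c['R']@np.asarray(X)+c['t']; return q[0]/q[2]*c['fx']+c['cx'],q[1]/q[2]*c['fy']+c['cy']
E
python3 - <<'E'
from h import *
p,d=ld('top0'); c=camera_params('top')
cv2.imwrite('pics/topc.png',cv2.resize(p[195:310,210:380,::-1],None,fx=4.7,fy=4.7,interpolation=cv2.INTER_CUBIC))
C=cloud(d,c)
for u,v in [(340,240),(352,243),(352,270),(330,228),(365,280),(257,240),(257,220),(257,270),(240,250),(275,250),(319,168),(216,162),(200,280)]: print(u,v,d[v,u],C[v,u].round(1))
p,d=ld('scene0')
cv2.imwrite('pics/scc.png',cv2.resize(p[160:340,180:360,::-1],None,fx=3.3,fy=3.3,interpolation=cv2.INTER_CUBIC))
E
```

```text
340 240 929.19904 [ 495.4 -262.3   38.7]
352 243 950.065 [ 488.2 -295.1   18.1]
352 270 897.01404 [ 428.2 -283.5   67.2]
330 228 959.22614 [ 523.9 -243.9   10. ]
365 280 949.5329 [ 400.1 -326.6   13.8]
257 240 891.2109 [494.8 -68.9  71.9]
257 220 882.1667 [539.2 -68.7  83.8]
257 270 914.8018 [425.7 -69.   43.8]
240 250 897.72076 [472.1 -30.5  62.9]
275 250 905.90234 [ 472.2 -109.8   56.7]
319 168 932.11615 [ 663.7 -212.6   45.3]
216 162 882.9429 [667.4  23.2  89. ]
200 280 950.7701 [398.2  67.7   2.5]
```

View pics/topc.png

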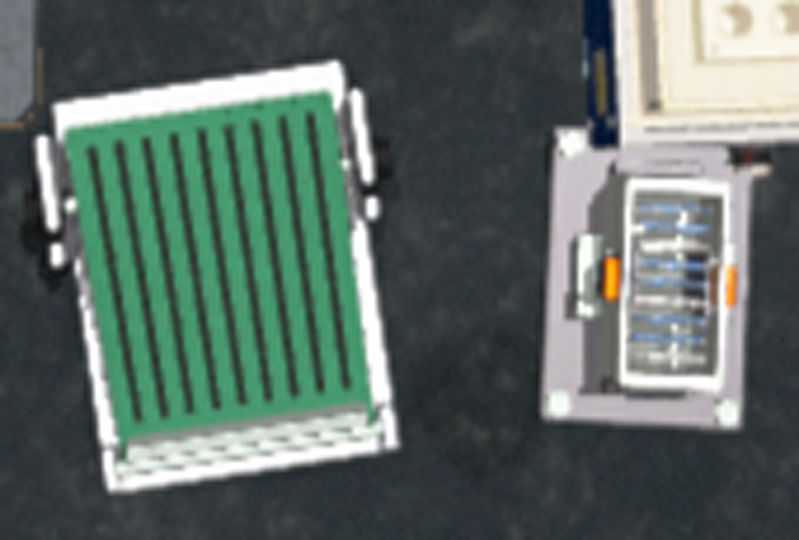

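View pics/scc.png

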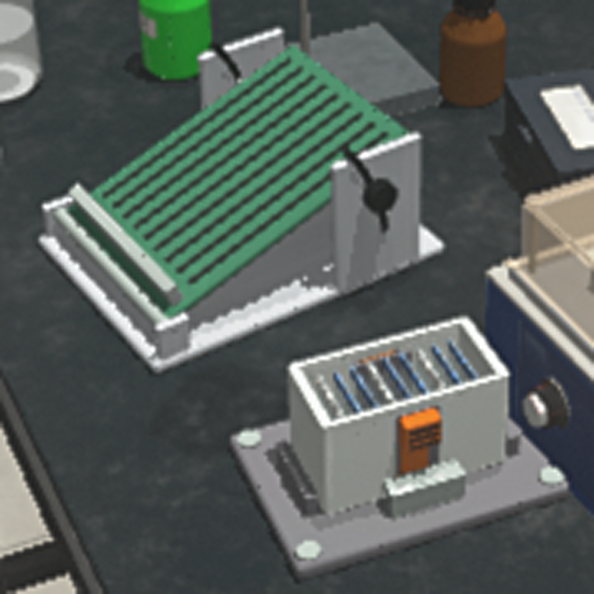

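The crops clearly show the cassette rim, the orange buttons at crop (611,277) and (732,285), the board, and the cleat at the bottom end.

```bash
cat > m.py <<'E'
from h import *
p,d=ld('top0'); c=camera_params('top'); C=cloud(d,c)
V,U=np.mgrid[:420,:560]
hsv=cv2.cvtColor(p,cv2.COLOR_RGB2HSV)
# cassette rim
roi=(U>335)&(U<375)&(V>225)&(V<285)
m=roi&(C[...,2]>60)&(C[...,2]<80)&(hsv[...,1]<60)&(hsv[...,2]>150)
print('rim z',np.median(C[m][:,2]),m.sum())
q=np.argwhere(m)[:,::-1]; W=np.array([ray(u,v,c,70) for u,v in q])
r=cv2.minAreaRect(W[:,:2].astype(np.float32)); print('rim rect',r)
# dock plate
md=((U>318)&(U<372)&(V>215)&(V<292)&(C[...,2]>6)&(C[...,2]<15)&(hsv[...,2]>90)); 
W=np.array([ray(u,v,c,10) for v,u in np.argwhere(md)]); print('dock',cv2.minAreaRect(W[:,:2].astype(np.float32)))
# oranges
mo=roi&(hsv[...,0]<18)&(hsv[...,1]>170)&(hsv[...,2]>120)
n,l,s,ce=cv2.connectedComponentsWithStats(mo.astype(np.uint8))
for i in range(1,n): print('or',s[i],ce[i],ray(*ce[i],c,51))
# board
mg=(U>215)&(U<300)&(V>205)&(V<292)&(hsv[...,0]>60)&(hsv[...,0]<85)&(hsv[...,1]>100)&(hsv[...,2]>60)&(d>0)
P=C[mg]; 
A=np.c_[P[:,:2],np.ones(len(P))]
k=np.ones(len(P),bool)
for _ in range(5):
    s_=np.linalg.lstsq(A[k],P[k,2],rcond=None)[0]; e=P[:,2]-A@s_; k=abs(e)<4
n=np.array([-s_[0],-s_[1],1]);n/=np.linalg.norm(n); print('plane',s_,n,'tilt',np.degrees(np.arccos(n[2])),'yawdir',np.degrees(np.arctan2(s_[1],s_[0])),e[k].std())
o=-c['t']@c['R']
def onb(u,v):
    r=np.array([(u-c['cx'])/c['fx'],(v-c['cy'])/c['fy'],1.])@c['R']
    t=(s_@[o[0],o[1],1]-o[2])/(r[2]-s_@[r[0],r[1],0]); return o+t*r
B=np.array([onb(u,v) for v,u in np.argwhere(mg)][:])
ex=np.array([s_[0],s_[1],0]); ex=ex-n*(ex@n); ex/=np.linalg.norm(ex); ey=np.cross(n,ex)
pr=np.c_[B@ex,B@ey]; r=cv2.minAreaRect(pr.astype(np.float32)); print('board rect',r)
bc=r[0][0]*ex+r[0][1]*ey+ n*(n@B[0]); print('center',bc)
print('ex',ex,'corners',[(a*ex+b*ey+n*(n@B[0])).round(1) for a,b in cv2.boxPoints(r)])
# beaker, jar
E
python3 m.py
```

```text
rim z 68.7667234497012 308
rim rect ((466.5265197753906, -294.7117919921875), (68.00553131103516, 107.74344635009766), 86.86968231201172)
dock ((462.6589050292969, -285.1595458984375), (103.0245590209961, 148.34335327148438), 86.95586395263672)
or [339 250   3   6   8] [340.625 251.875] [ 468.23130529 -261.18746057   51.        ]
or [338 254   3   5   6] [338.5        256.33333333] [ 458.00290348 -256.210505     51.        ]
or [365 254   1   6   6] [365.  256.5] [ 457.82703733 -317.55343673   51.        ]
plane [ 3.65448290e-01  5.59934225e-02 -1.07521035e+02] [-0.34277201 -0.052519    0.93794941] tilt 20.29000951631575 yawdir 8.711026021516238 1.488914397668838
board rect ((441.81884765625, -137.958984375), (126.42579650878906, 166.7095489501953), 89.69591522216797)
center [465.08582954 -68.30921332  58.61891956]
ex [0.92712994 0.14205342 0.34677211] corners [array([ 397. , -142.2,   29.6]), array([ 551.7, -119.4,   87.4]), array([533.2,   5.6,  87.6]), array([378.5, -17.2,  29.8])]
```

```bash
cat >> h.py <<'E'
from scipy.spatial.transform import Rotation as Ro
def cur():
    s=read_state(); q=s['tool_rot']; return s,np.array(s['tool_pos']),Ro.from_quat([q[1],q[2],q[3],q[0]])
def Rdown(azy,tilt=0,ax=None):
    a=np.radians(azy); y=np.array([np.cos(a),np.sin(a),0]); z=np.array([0,0,-1.]); return Ro.from_matrix(np.c_[np.cross(y,z),y,z])
def delta(pt,Rt,p=None,R=None):
    s,p0,R0=cur(); p=p0 if p is None else p; R=R0 if R is None else R
    return R.inv().apply(np.array(pt)-p).round(2),np.degrees((R.inv()*Rt).as_rotvec()).round(2)
E
python3 - <<'E'
from h import *
s,p,R=cur(); c=camera_params('top')
print(ray(188,200,c,310),ray(130,295,c,200),ray(197,198,c,20))
print(delta((90,305,280),R)); print(delta((290,100,290),Rdown(87)));print(delta((400,-240,260),Rdown(87)))
E
```

```text
[562.33314741  42.03503867 310.        ] [391.36960506 168.39812364 200.        ] [593.40629556  75.23307131  20.        ]
(array([-4.0000e-02, -1.8154e+02, -4.9160e+01]), array([0., 0., 0.]))
(array([-249.86, -321.61,  -58.91]), array([-1.100e-01, -1.000e-02, -1.343e+01]))
(array([-451.55, -616.54,  -28.35]), array([-1.100e-01, -1.000e-02, -1.343e+01]))
```

Request:
{"method": "move_arm", "body": {"turn": [[0,0,0],[0,0,0],[0,0,0],[0,0,-5],[0,0,-10]], "slide": [[0,-50,-15],[0,-95,-30],[0,-140,-45],[0,-182,-50],[-40,-205,-50]], "hand": [1,1,1,1,1]}}

```text
time_s: 0.6
tool_pos: [118.3, 270.7, 281.8]
tool_rot: [-0.0, 0.05, 0.999, 0.001]
contact_force: [1.9, 1.4, 0.4]
grip_width: 85.1
```

Run:
```python
from h import *
s,p,R=cur(); print(p,s['joint_pos'],s['contact_force'])
print(delta((290,100,290),Rdown(87)));print(delta((400,-200,270),Rdown(87)))
```

```text
[118.30688835 270.67424084 281.84766237] [ 1.15750253e+00 -1.93046662e-01 -3.10932822e-01  1.45188607e+00
  1.20116814e-03  1.25672713e+00] [1.94287745 1.41739985 0.39491462]
(array([-187.75, -152.82,   -8.51]), array([ 0.08, -0.05, -2.69]))
(array([-326.94, -440.47,   10.99]), array([ 0.08, -0.05, -2.69]))
```

Request:
{"method": "move_arm", "body": {"turn": [[0,0,-1],[0,0,-2],[0,0,-2.7],[0,0,-2.7],[0,0,-2.7]], "slide": [[-38,-31,-2],[-76,-62,-4],[-114,-93,-6],[-152,-124,-8],[-188,-153,-8]], "hand": [1,1,1,1,1]}}

```text
time_s: 1.1
tool_pos: [292.0, 96.8, 289.6]
tool_rot: [0.001, 0.033, 0.999, 0.0]
contact_force: [0.9, 1.3, 0.5]
grip_width: 85.2
```

Run:
```python
from h import *
s,p,R=cur(); print(p,s['joint_pos'],s['contact_force'])
print(delta((340,-140,280),Rdown(87)));print(delta((420,-240,270),Rdown(87)))
```

```text
[292.02100902  96.82706621 289.62017534] [ 3.19952656e-01 -1.69125790e-01 -2.72527167e-01  1.46603045e+00
  2.18128129e-04  3.86685053e-01] [0.90966038 1.26424453 0.4790821 ]
(array([ -63.65, -233.11,    9.53]), array([ 0.04,  0.07, -0.82]))
(array([-150.13, -327.56,   19.56]), array([ 0.04,  0.07, -0.82]))
```

Request:
{"method": "move_arm", "body": {"turn": [[0,0,-0.8],[0,0,-0.8],[0,0,-0.8],[0,0,-0.8],[0,0,-0.8]], "slide": [[-10,-48,0],[-20,-96,0],[-30,-144,0],[-45,-190,0],[-60,-235,0]], "hand": [1,1,1,1,1]}}

```text
time_s: 1.6
tool_pos: [335.0, -141.9, 289.2]
tool_rot: [0.0, 0.027, 1.0, 0.0]
contact_force: [1.7, 1.2, 0.8]
grip_width: 85.3
```

Run:
```python
from h import *
s,p,R=cur(); print(p,s['joint_pos'],s['contact_force'])
print(delta((430,-270,270),Rdown(87)))
c=camera_params('wrist'); pc=-c['R'].T@c['t']; print('cam in tool',R.inv().apply(pc-p),R.inv().apply(c['R'][2]),c['fx'],proj((462,-285,40),c))
pp,d=get_image('wrist'); np.savez('pics/w1.npz',p=pp,d=d,**{k:np.array(v) for k,v in c.items()}); cv2.imwrite('pics/w1.png',pp[:,:,::-1])
```

```text
[ 335.03752589 -141.88596014  289.22976969] [-4.00837887e-01 -5.22801464e-02 -1.73007628e-01  1.44980586e+00
  2.93225666e-04 -3.47630405e-01] [1.69608458 1.18756158 0.76241486]
(array([-101.63, -122.89,   19.24]), array([ 0.01,  0.02, -0.05]))
cam in tool [  66.85421955   -0.47061367 -143.37310086] [-2.65474512e-01 -8.17376020e-04  9.64117532e-01] 325.7312325398114 (np.float64(178.53512919913402), np.float64(275.142294638255))
```

View pics/w1.png

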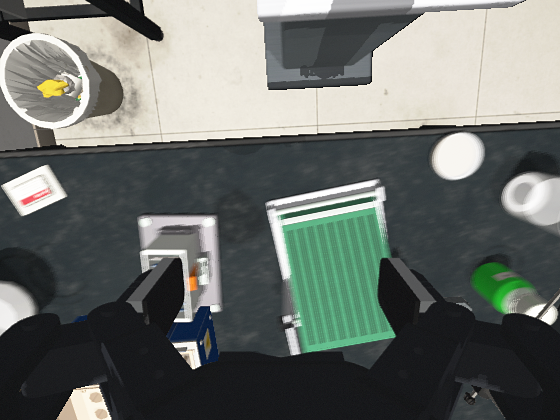

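Wrist view: dock and cassette at (180,260), rack board at (335,275), with the fingers at the bottom of the frame. I'll move over the dock.

Request:
{"method": "move_arm", "body": {"turn": [[0,0,0],[0,0,0],[0,0,0],[0,0,0],[0,0,0]], "slide": [[-30,-36,20],[-60,-72,40],[-90,-108,60],[-119,-141,80],[-119,-141,80]], "hand": [1,1,1,1,1]}}

```text
time_s: 2.15
tool_pos: [447.5, -288.9, 202.2]
tool_rot: [-0.004, 0.027, 1.0, 0.002]
contact_force: [-0.8, 0.3, -0.2]
grip_width: 85.2
```

Run:
```python
from h import *
s,p,R=cur(); print(p,s['joint_pos'],s['contact_force'],s['joint_velocities'].round(3))
c=camera_params('wrist'); 
pp,d=get_image('wrist'); np.savez('pics/w2.npz',p=pp,d=d,**{k:np.array(v) for k,v in c.items()}); cv2.imwrite('pics/w2.png',pp[:,:,::-1])
```

```text
[ 447.51277082 -288.93374223  202.17000817] [-5.73003154e-01  3.26573275e-01  4.55193987e-02  1.29919915e+00
 -5.32593782e-04 -5.18232906e-01] [-0.80486077  0.30614035 -0.15408137] [ 0.023 -0.096 -0.032  0.086  0.019  0.01 ]
```

View pics/w2.png

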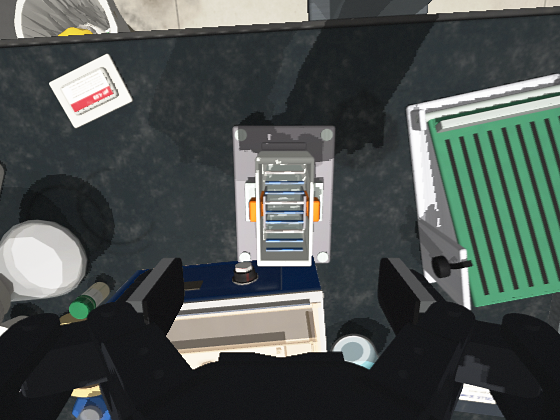

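The wrist view shows the dock plate with corners at about (234,127), (334,127) and (238,262), the buttons at (254,209) and (317,209), and the rim at x 256–312. Another image once it has settled, with measurements.

Run:
```python
from h import *
s,p,R=cur()
c=camera_params('wrist'); 
pp,d=get_image('wrist'); np.savez('pics/w3.npz',p=pp,d=d,**{k:np.array(v) for k,v in c.items()}); 
print(p,s['joint_velocities'].round(3))
cv2.imwrite('pics/w3.png',cv2.resize(pp[110:290,200:380,::-1],None,fx=3.3,fy=3.3,interpolation=cv2.INTER_CUBIC))
hsv=cv2.cvtColor(pp,cv2.COLOR_RGB2HSV); V,U=np.mgrid[:420,:560]
roi=(U>230)&(U<340)&(V>120)&(V<275)
mo=roi&(hsv[...,0]<18)&(hsv[...,1]>170)&(hsv[...,2]>120)
n,l,st,ce=cv2.connectedComponentsWithStats(mo.astype(np.uint8))
for i in range(1,n): print('or',st[i],ce[i],ray(*ce[i],c,61))
C=cloud(d,c)
m=roi&(C[...,2]>66)&(C[...,2]<75); m=cv2.morphologyEx(m.astype(np.uint8),cv2.MORPH_OPEN,np.ones((2,2)))>0
W=C[m]; print(len(W),np.median(W[:,2])); W=np.array([ray(u,v,c,70) for v,u in np.argwhere(m)]); print('rim',cv2.minAreaRect(W[:,:2].astype(np.float32)))
m=roi&(C[...,2]>6)&(C[...,2]<15)
W=np.array([ray(u,v,c,10) for v,u in np.argwhere(m)]); print('dock',cv2.minAreaRect(W[:,:2].astype(np.float32)))
```

```text
[ 446.4528476  -287.22820844  204.48974185] [ 0.024 -0.105 -0.023  0.041  0.006  0.004]
or [259 192   3   7  11] [259.90909091 194.45454545] [ 444.20706949 -305.98422297   61.        ]
or [303 192   3   7  10] [304.  194.8] [ 446.68346689 -266.21822715   61.        ]
or [311 201   7  21  44] [315.09090909 210.63636364] [ 462.08386316 -256.59208454   61.        ]
or [248 202   6  18  28] [249.07142857 207.64285714] [ 455.97294843 -316.72254755   61.        ]
or [259 202   2  15  29] [259.48275862 209.24137931] [ 457.99805673 -307.33986691   61.        ]
or [304 202   3  15  42] [305.07142857 209.04761905] [ 460.07816959 -265.70556517   61.        ]
or [311 215   1   3   3] [311. 216.] [ 466.99942594 -260.48463943   61.        ]
or [311 219   1   1   1] [311. 219.] [ 469.88250423 -260.56932143   61.        ]
or [249 221   5   1   5] [251. 221.] [ 468.79711437 -315.9460329    61.        ]
1474 70.29377817480591
rim ((461.88616943359375, -286.2950134277344), (49.99138641357422, 99.0862808227539), 87.03170013427734)
dock ((461.2344665527344, -289.6791687011719), (108.2706298828125, 148.67001342773438), 86.93521118164062)
```

View pics/w3.png

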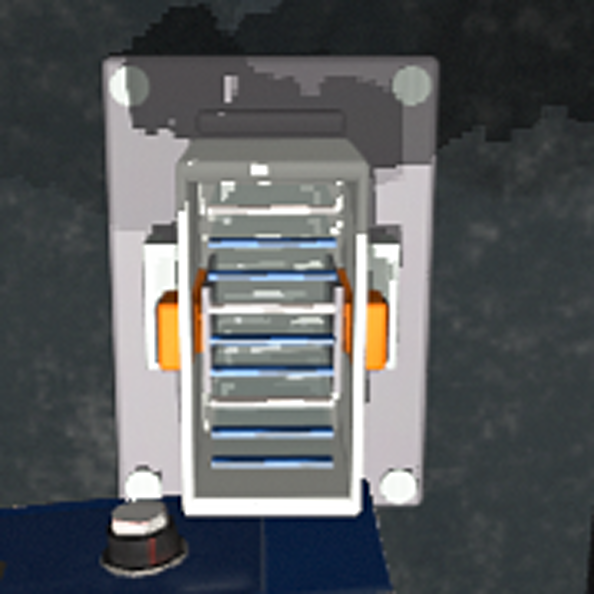

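Run:
```python
from h import *
z=np.load('pics/w3.npz'); c={k:z[k] for k in ('fx','fy','cx','cy','R','t')}
for C in (cloud(z['d'],c).reshape(-1,3),cloud(ld('top0')[1],camera_params('top')).reshape(-1,3)):
    for lo,hi in [(20,40),(40,60),(60,80),(80,100),(100,130),(130,200)]:
        m=(C[:,2]>lo)&(C[:,2]<hi)&(C[:,0]>485)&(C[:,0]<600)&(C[:,1]>-370)&(C[:,1]<-225); q=C[m]
        if len(q): print(lo,hi,len(q),np.percentile(q[:,0],[1,10]).round(),q[:,1].min().round(),q[:,1].max().round())
print(grasp_offset)
s,p,R=cur(); print(p,delta((462,-286,120),Rdown(87)),delta((462,-286,36),Rdown(87)),s['joint_velocities'].round(3))
```

```text
20 40 487 [487. 504.] -370.0 -255.0
40 60 1645 [487. 488.] -370.0 -258.0
60 80 2352 [487. 496.] -370.0 -255.0
80 100 3715 [527. 528.] -370.0 -255.0
100 130 2776 [540. 541.] -370.0 -267.0
130 200 2303 [541. 542.] -370.0 -267.0
20 40 149 [486. 495.] -353.0 -253.0
40 60 110 [486. 491.] -369.0 -252.0
60 80 241 [487. 491.] -369.0 -253.0
80 100 501 [529. 532.] -369.0 -253.0
100 130 110 [543. 544.] -368.0 -263.0
130 200 1329 [545. 549.] -370.0 -263.0
-18.700000000000003
[ 446.22008854 -286.36206905  206.7502693 ] (array([-16.17,   0.93,  86.67]), array([ 0.17, -0.29, -0.03])) (array([-16.59,   0.68, 170.67]), array([ 0.17, -0.29, -0.03])) [ 0.017 -0.082 -0.007  0.011  0.002 -0.002]
```

Request:
{"method": "move_arm", "body": {"turn": [[0,0,0],[0,0,0],[0,0,0],[0.2,-0.3,0],[0.2,-0.3,0]], "slide": [[-8,1,40],[-16,1,80],[-16,1,110],[-16,1,120],[-16,1,120]], "hand": [1,1,1,1,1]}}

```text
time_s: 2.75
tool_pos: [461.4, -284.5, 89.2]
tool_rot: [0.002, 0.025, 1.0, -0.001]
contact_force: [1.2, 0.3, 0.8]
grip_width: 85.4
```

Run:
```python
from h import *
s,p,R=cur()
c=camera_params('wrist'); 
pp,d=get_image('wrist'); np.savez('pics/w4.npz',p=pp,d=d,**{k:np.array(v) for k,v in c.items()}); cv2.imwrite('pics/w4.png',pp[:,:,::-1])
s,p,R=cur()
print(p,s['joint_velocities'].round(3),s['contact_force'],delta((462,-286,32),Rdown(87)))
V,U=np.mgrid[:420,:560];C=cloud(d,c)
m=(C[...,2]>66)&(C[...,2]<75)&(abs(C[...,0]-462)<60)&(abs(C[...,1]+286)<35); m=cv2.morphologyEx(m.astype(np.uint8),cv2.MORPH_OPEN,np.ones((2,2)))>0
W=np.array([ray(u,v,c,70) for v,u in np.argwhere(m)]); print('rim',cv2.minAreaRect(W[:,:2].astype(np.float32)))
```

```text
[ 462.55427702 -285.33365367   90.53645242] [-0.004 -0.013  0.043  0.005 -0.    -0.   ] [-0.27099039 -0.75847004  0.34501997] (array([ 0.85, -0.49, 58.53]), array([-0.2 ,  0.32,  0.09]))
rim ((461.56817626953125, -286.48126220703125), (49.98894119262695, 99.69847869873047), 87.07077026367188)
```

View pics/w4.png

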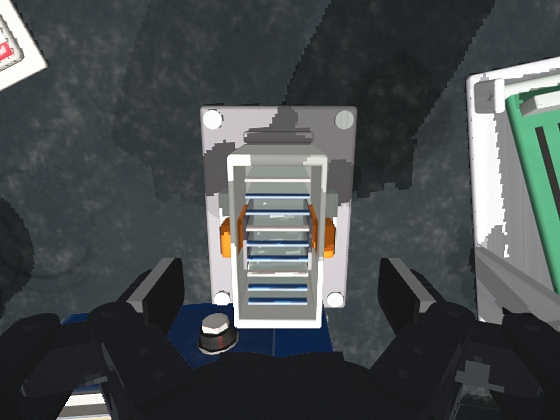

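The rim fits again at (461.6,-286.5), so the jaws are centred on the buttons at (230,238) and (326,238). Descending.

Request:
{"method": "move_arm", "body": {"turn": [[0,0,0],[0,0,0],[0,0.2,0],[0,0.2,0],[0,0.2,0]], "slide": [[0.8,-1,20],[0.8,-1,40],[0.8,-1,52],[0.8,-1,58],[0.8,-1,58]], "hand": [1,1,1,1,1]}}

```text
time_s: 3.3
tool_pos: [462.6, -287.6, 31.7]
tool_rot: [0.001, 0.026, 1.0, -0.002]
contact_force: [0.3, 0.1, 0.0]
grip_width: 85.6
```

Run:
```python
from h import *
for n in ('scene','wrist'):
    pp,d=get_image(n); 
    if n=='scene': pp=cv2.resize(pp[160:340,180:360],None,fx=3.3,fy=3.3,interpolation=cv2.INTER_CUBIC)
    cv2.imwrite(f'pics/{n}5.png',pp[:,:,::-1])
s,p,R=cur()
print(p,s['joint_velocities'].round(3),s['contact_force'],delta((461.7,-286.4,32),Rdown(87)))
```

```text
[ 463.11268798 -288.03936598   32.35401218] [-0.002 -0.001  0.003 -0.002  0.     0.   ] [-1.08038002  0.15494491  0.15438531] (array([1.5 , 1.57, 0.34]), array([-0.24,  0.18,  0.03]))
```

View pics/scene5.png

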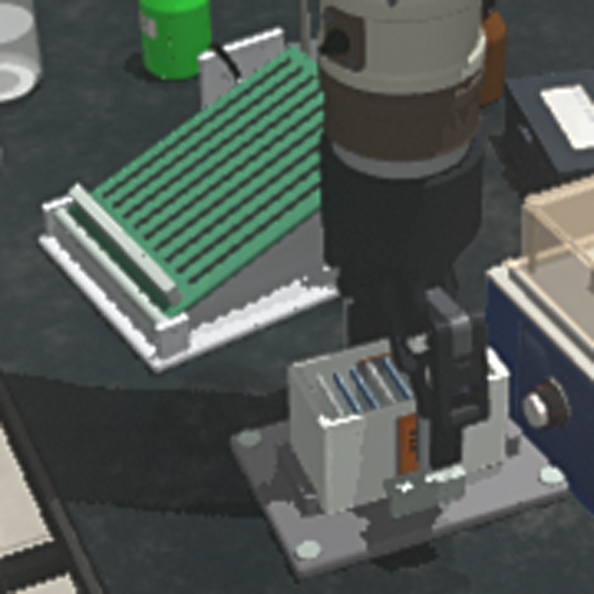

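View pics/wrist5.png

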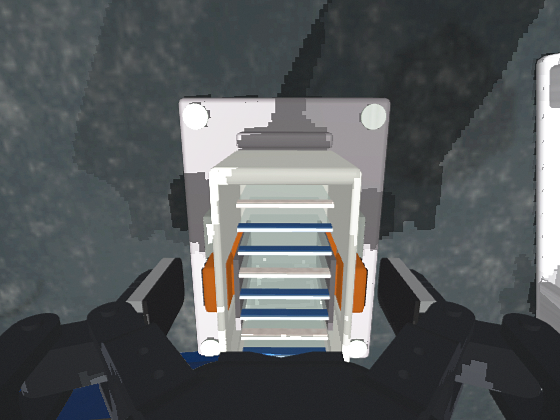

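Run:
```python
from h import *
s,p,R=cur(); c=camera_params('scene')
Rd=Ro.from_euler('z',-3,degrees=True).as_matrix(); o=np.array([461.7,-286.4,10])
f=lambda X,c=c:[ (a-180)*3.3 if i==0 else (a-160)*3.3 for i,a in enumerate(proj(X,c))]
print('button face corners',[np.round(f(o+Rd@[x,-32,z])) for x,z in((-10,33),(10,33),(-10,51),(10,51))])
for off in (0,-13): 
  print('fing outer tip',[np.round(f(p+R.apply([x,y,off]))) for x,y in((-11,-42.5),(11,-42.5),(-11,-57),(11,-57),(-11,42.5),(11,42.5),(11,57))])
c=camera_params('wrist')
print('wrist buttons',[np.round(proj(o+Rd@[x,y,51],c)) for x in(-10,10) for y in(-32,32)])
for off in (0,-13): print('wrist tips',[np.round(proj(p+R.apply([x,y,off]),c)) for x,y in((-11,-42.5),(11,-42.5),(-11,42.5),(11,42.5))])
```

```text
button face corners [array([405., 451.]), array([442., 440.]), array([405., 424.]), array([443., 413.])]
fing outer tip [array([457., 470.]), array([416., 483.]), array([469., 489.]), array([428., 502.]), array([389., 367.]), array([350., 378.]), array([340., 362.])]
fing outer tip [array([457., 451.]), array([416., 463.]), array([470., 470.]), array([428., 482.]), array([389., 348.]), array([350., 359.]), array([339., 343.])]
wrist buttons [array([203., 267.]), array([369., 268.]), array([206., 313.]), array([365., 313.])]
wrist tips [array([195., 283.]), array([191., 241.]), array([369., 284.]), array([372., 241.])]
wrist tips [array([187., 298.]), array([183., 252.]), array([377., 298.]), array([381., 252.])]
```

Request:
{"method": "move_arm", "body": {"turn": [[-0.2,0,0],[-0.2,0,0],[-0.2,0,0],[-0.2,0,0]], "slide": [[1.5,1.5,2.5],[1.5,1.5,2.5],[1.5,1.5,2.5],[1.5,1.5,2.5]], "hand": [1,1,0.75,0.75], "newtons": 45}}

```text
time_s: 3.8
tool_pos: [461.1, -286.3, 29.0]
tool_rot: [0.001, 0.026, 1.0, -0.0]
contact_force: [1.3, -0.5, 0.7]
grip_width: 64.0
```

Run:
```python
from h import *
s,p,R=cur(); print(s)
```

```text
{'time_s': 3.8, 'joint_pos': array([-5.56053110e-01,  4.93461991e-01, -1.90936527e-01,  8.84489532e-01,
        7.78793196e-04, -5.03914498e-01]), 'joint_velocities': array([-0.00171592,  0.00227757,  0.00270075, -0.00262635, -0.00617115,
        0.00010263]), 'effort': array([ 4.92788642e-02, -4.41141844e+01,  2.03252846e+01,  4.85514652e-02,
        1.20535861e-01, -2.48499375e-03]), 'tool_pos': array([ 461.10866502, -286.28451574,   29.00182421]), 'tool_rot': array([ 1.02009249e-03,  2.60659683e-02,  9.99659694e-01, -1.46358210e-04]), 'contact_force': array([ 1.29126586, -0.5352578 ,  0.74058829]), 'torque': array([-0.19655689,  0.03893948, -0.02618581]), 'grip_width': 63.999538151343586}
```

Now at the buttons, with the width at 64. Closing to press them.

Request:
{"method": "move_arm", "body": {"turn": [[0,0,0],[0,0,0],[0,0,0],[0,0,0],[0,0,0]], "slide": [[0,0,0],[0,0,0],[0,0,0],[0,0,0],[0,0,0]], "hand": [0.6,0.5,0.4,0.4,0.4], "newtons": 45}}

```text
time_s: 4.3
tool_pos: [461.8, -286.4, 30.1]
tool_rot: [0.002, 0.026, 1.0, -0.0]
contact_force: [-0.7, 0.2, 7.9]
grip_width: 49.3
```

Run:
```python
from h import *
for n in ('scene','wrist'):
    pp,d=get_image(n); 
    if n=='scene': pp=cv2.resize(pp[160:340,180:360],None,fx=3.3,fy=3.3,interpolation=cv2.INTER_CUBIC)
    cv2.imwrite(f'pics/{n}6.png',pp[:,:,::-1])
s,p,R=cur()
print(p,s['contact_force'],s['torque'],s['grip_width'],delta((461.7,-286.4,32),Rdown(87)))
```

```text
[ 461.76219437 -286.36798301   30.10496469] [-0.1589309   0.81260915  6.85428937] [ 0.3002924   0.25588709 -0.01273196] 49.83254378922594 (array([ 0.05, -0.04, -1.9 ]), array([-0.03,  0.21,  0.03]))
```

View pics/scene6.png

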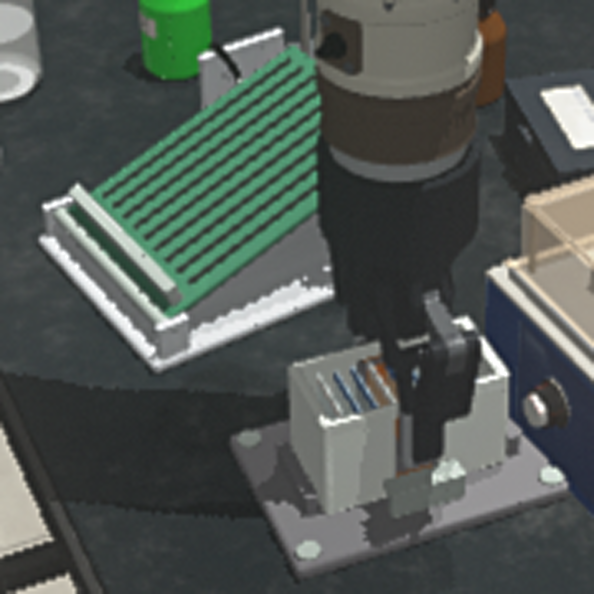

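View pics/wrist6.png

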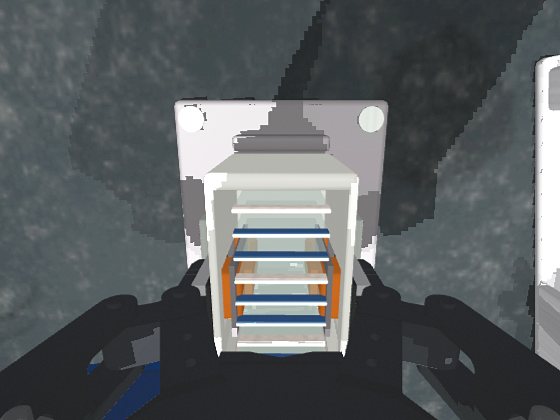

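The grip width is 49.8 mm, so both buttons are flush. I'll lift a little and check for snagging.

Request:
{"method": "move_arm", "body": {"turn": [[0,0,0],[0,0,0],[0,0,0]], "slide": [[0,0,-3],[0,0,-6],[0,0,-10]], "hand": [0.4,0.4,0.4]}}

```text
time_s: 4.7
tool_pos: [460.5, -285.9, 38.5]
tool_rot: [0.0, 0.026, 1.0, 0.0]
contact_force: [0.6, 1.4, -1.9]
grip_width: 49.5
```

Request:
{"method": "move_arm", "body": {"turn": [[0,0,0],[0,0,0],[0,0,0],[0,0,0],[0,0,0]], "slide": [[0,0,-15],[0,0,-40],[0,0,-80],[0,0,-120],[0,0,-150]], "hand": [0.4,0.4,0.4,0.4,0.4]}}

```text
time_s: 5.2
tool_pos: [461.1, -286.4, 191.4]
tool_rot: [0.002, 0.026, 1.0, -0.001]
contact_force: [0.2, -1.1, -1.8]
grip_width: 49.2
```

Run:
```python
from h import *
for n in ('scene','wrist','top'):
    pp,d=get_image(n); np.savez(f'pics/{n}7.npz',p=pp,d=d)
    cv2.imwrite(f'pics/{n}7.png',pp[:,:,::-1])
s,p,R=cur()
print(p,s['contact_force'],s['torque'],s['grip_width'],s['joint_pos'])
```

```text
[ 462.10424345 -287.01958649  191.32942081] [-0.09319711  0.0190208  -3.40598967] [-0.00707473 -0.03531761 -0.0170279 ] 49.868638219037216 [-5.56279306e-01  3.41504210e-01  3.81280442e-02  1.26035541e+00
  8.58604582e-04 -5.04239174e-01]
```

View pics/scene7.png

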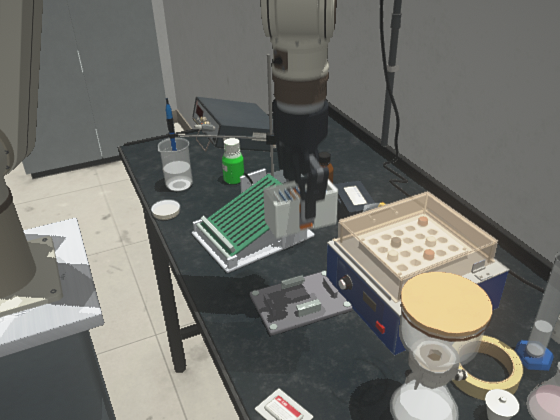

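View pics/wrist7.png

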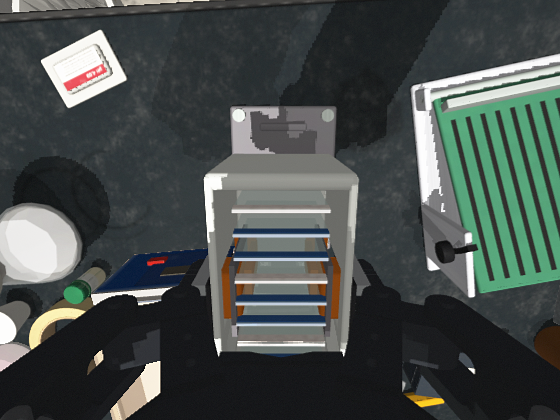

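The cassette is out and held straight; the dock is empty at scene (305,300) and the rack's cleat edge shows at wrist (500,100). Next I'll refine the board pose from several views.

```bash
cat > b.py <<'E'
from h import *
def get(n):
    z=np.load(f'pics/{n}.npz'); 
    c={k:z[k] for k in ('fx','fy','cx','cy','R','t')} if 'fx' in z else camera_params('top' if n[0]=='t' else 'scene')
    return z['p'],z['d'],c
def ana(n,name=None):
    p,d,c=get(n); C=cloud(d,c); hsv=cv2.cvtColor(p,cv2.COLOR_RGB2HSV)
    mg=(hsv[...,0]>60)&(hsv[...,0]<88)&(hsv[...,1]>100)&(hsv[...,2]>50)&(d>0)&(C[...,0]>370)&(C[...,0]<570)&(C[...,1]>-160)&(C[...,1]<20)&(C[...,2]>15)&(C[...,2]<120)
    P=C[mg]; A=np.c_[P[:,:2],np.ones(len(P))]; k=np.ones(len(P),bool)
    for _ in range(8):
        s=np.linalg.lstsq(A[k],P[k,2],rcond=None)[0]; e=P[:,2]-A@s; k=abs(e)<3
    n_=np.array([-s[0],-s[1],1]);n_/=np.linalg.norm(n_)
    print(n,len(P),'tilt',np.degrees(np.arccos(n_[2])).round(2),'az',np.degrees(np.arctan2(s[1],s[0])).round(2),'z@(450,-70)',(s@[450,-70,1]).round(2),'std',e[k].std().round(2))
    return s,n_,mg,C,c,p,hsv
if __name__=='__main__':
    for n in ('top0','w1','w3','w4','scene0'): ana(n)
E
python3 b.py
```

```text
top0 2831 tilt 20.29 az 8.68 z@(450,-70) 53.01 std 1.34
w1 11807 tilt 20.3 az 8.8 z@(450,-70) 54.54 std 0.91
w3 14888 tilt 20.31 az 8.77 z@(450,-70) 54.2 std 0.8
w4 4848 tilt 20.41 az 15.81 z@(450,-70) 56.57 std 0.99
scene0 2002 tilt 20.27 az 8.54 z@(450,-70) 53.28 std 1.26
```

Run:
```python
from b import *
a=np.radians(8.75); t=np.radians(20.3)
ex=np.array([np.cos(a)*np.cos(t),np.sin(a)*np.cos(t),np.sin(t)]); ey=np.array([-np.sin(a),np.cos(a),0]); ez=np.cross(ex,ey)
O=np.array([450,-70,54.3])
for n in ('w1','w3','top0','scene0'):
    s,n_,mg,C,c,p,hsv=ana(n); Q=(C-O)@np.c_[ex,ey,ez]
    g=Q[mg]; print(' green x',np.percentile(g[:,0],[0.3,99.7]).round(1),'y',np.percentile(g[:,1],[.5,99.5]).round(1), 'ymid near low',[np.percentile(g[(g[:,0]>l)&(g[:,0]<l+30)][:,1],[1,99]).round(1) for l in(-50,-20,40)],'ez med',np.median(g[:,2]).round(2))
    m=(Q[...,2]>10)&(Q[...,2]<18)&(Q[...,0]>-110)&(Q[...,0]<-40)&(abs(Q[...,1])<75)
    q=Q[m]; 
    if len(q): print('  cleat top n',len(q),'x',np.percentile(q[:,0],[3,50,97]).round(1),'y',np.percentile(q[:,1],[1,99]).round(1),'z',np.median(q[:,2]).round(1))
```

```text
w1 11807 tilt 20.3 az 8.8 z@(450,-70) 54.54 std 0.91
 green x [-75.6  98.4] y [-65.6  55.3] ymid near low [array([-64.6,  52.3]), array([-64.9,  58.1]), array([-65.1,  32.9])] ez med 0.22
  cleat top n 631 x [-70.4 -66.6 -62.8] y [-61.3  55.5] z 13.9
w3 14888 tilt 20.31 az 8.77 z@(450,-70) 54.2 std 0.8
 green x [-76.6  98.4] y [-66.1  49.3] ymid near low [array([-65.9,  46.9]), array([-65.9,  40.6]), array([-63.3,  21.5])] ez med -0.08
  cleat top n 1184 x [-70.4 -66.2 -62.7] y [-62.3  44.8] z 13.7
top0 2831 tilt 20.29 az 8.68 z@(450,-70) 53.01 std 1.34
 green x [-61.4  98.7] y [-63.2  61.1] ymid near low [array([-62.4,  60.1]), array([-62.1,  60.2]), array([-63. ,  60.9])] ez med -1.2
  cleat top n 170 x [-68.6 -64.2 -60.3] y [-58.9  56.7] z 12.6
scene0 2002 tilt 20.27 az 8.54 z@(450,-70) 53.28 std 1.26
 green x [-75.3  96. ] y [-67.9  59.5] ymid near low [array([-67.3,  58.5]), array([-67.7,  58.4]), array([-51.5,  58.4])] ez med -0.95
  cleat top n 190 x [-72.6 -69.  -64.8] y [-63.   54.9] z 12.9
```

```bash
cat >> h.py <<'E'
a=np.radians(8.75); t=np.radians(20.3)
ex=np.array([np.cos(a)*np.cos(t),np.sin(a)*np.cos(t),np.sin(t)]); ey=np.array([-np.sin(a),np.cos(a),0]); ez=np.cross(ex,ey)
F=np.array([450,-70,54.3])-62.7*ex-2.2*ey   # cleat foot
RB=Ro.from_matrix(np.c_[-ex,ey,-ez])
def tcp(x,z,y=0): return F+x*ex+y*ey+(z+20.1)*ez
def where():
    s,p,R=cur(); q=(p-20.1*ez-F)@np.c_[ex,ey,ez]
    print('cassette in cleat frame',q.round(2),'rot err',np.degrees((RB.inv()*R).as_rotvec()).round(2),'force xyz board',(s['contact_force']@np.c_[ex,ey,ez]).round(2),'w',s['grip_width'].round(2),'t',s['time_s'],'mom',(s['torque']@np.c_[ex,ey,ez]).round(2),'v',abs(s['joint_velocities']).max().round(3))
E
python3 - <<'E'
from h import *
print(F,tcp(72,90)); print(delta(tcp(72,90),RB))
where()
E
```

```text
[392.21344403 -81.12010783  32.54713465] [421.20247067 -76.65826988 160.78807326]
(array([ 51.99, 208.03,  29.65]), array([ -2.27, -19.87, -11.57]))Traceback (most recent call last):
  File "<stdin>", line 3, in <module>
  File "h.py", line 28, in where
    print('cassette in cleat frame',q.round(2),'rot err',np.degrees((RB.inv()*R).as_rotvec()).round(2),'force xyz board',(s['contact_force']@np.c_[ex,ey,ez]).round(2),'w',s['grip_width'].round(2),'t',s['time_s'],'mom',(s['torque']@np.c_[ex,ey,ez]).round(2),'v',abs(s['joint_velocities']).max().round(3))
                                                                                                                                                                           ^^^^^^^^^^^^^^^^^^^^^
AttributeError: 'float' object has no attribute 'round'
```

Request:
{"method": "move_arm", "body": {"turn": [[0,0,-2],[-0.5,-4,-4],[-1,-9,-6],[-1.7,-14,-9],[-2.3,-19.9,-11.6]], "slide": [[10,30,0],[22,70,0],[34,115,0],[44,162,10],[52,208,30]], "hand": [0.4,0.4,0.4,0.4,0.4]}}

```text
time_s: 5.85
tool_pos: [419.4, -74.8, 158.5]
tool_rot: [0.176, -0.076, 0.981, 0.016]
contact_force: [2.3, -0.0, -1.4]
grip_width: 49.5
```

```bash
sed -i "s/s\['grip_width'\].round(2)/s['grip_width']/" h.py
python3 - <<'E'
from h import *
pp,d=get_image('wrist'); cv2.imwrite('pics/wrist8.png',pp[:,:,::-1])
pp,d=get_image('scene'); cv2.imwrite('pics/scene8.png',cv2.resize(pp[130:310,170:350,::-1],None,fx=3.3,fy=3.3,interpolation=cv2.INTER_CUBIC))
where(); print(delta(tcp(72,20),RB))
E
```

```text
cassette in cleat frame [45.21 12.73 80.17] rot err [-1.22  2.06  0.11] force xyz board [-5.86  1.69 -2.72] w 49.67422210739797 t 5.95 mom [0.1  0.86 0.06] v 0.303
(array([-28.95, -13.95,  58.89]), array([ 1.22, -2.06, -0.11]))
```

View pics/wrist8.png

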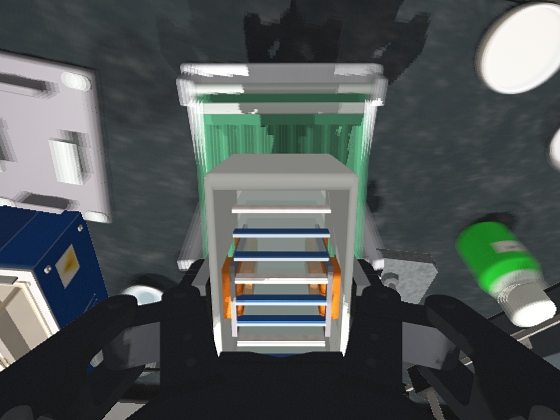

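View pics/scene8.png

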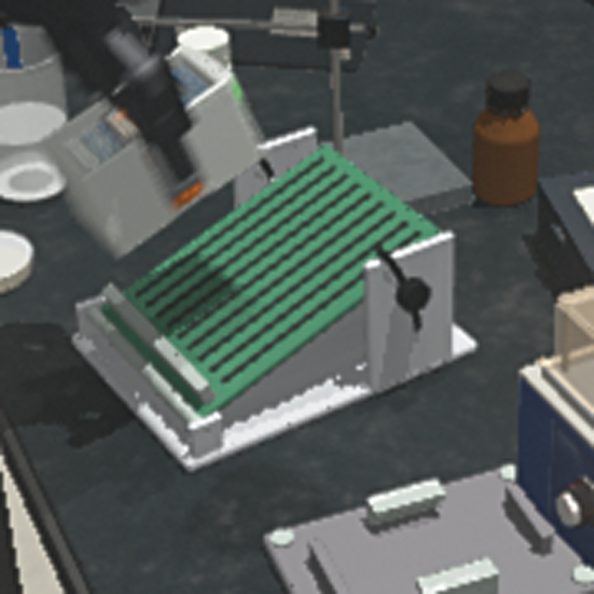

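Still settling from the fast swing: the wrist view is blurred, with the cassette above the board. I'll let it settle.

Request:
{"method": "move_arm", "body": {"turn": [[0,0,0],[0,0,0],[0,0,0],[0,0,0],[0,0,0]], "slide": [[0,0,0],[0,0,0],[0,0,0],[0,0,0],[0,0,0]], "hand": [0.4,0.4,0.4,0.4,0.4]}}

```text
time_s: 6.45
tool_pos: [421.0, -77.2, 159.7]
tool_rot: [0.174, -0.075, 0.982, 0.015]
contact_force: [-1.0, 0.5, -2.3]
grip_width: 49.3
```

```bash
python3 - <<'E'
from h import *
where(); c=camera_params('wrist'); pp,d=get_image('wrist'); cv2.imwrite('pics/wrist9.png',pp[:,:,::-1]);np.savez('pics/w9.npz',p=pp,d=d,**{k:np.array(v) for k,v in c.items()})
print(delta(tcp(72,20),RB)); where()
E
python3 - <<'E'
import sys; sys.path.insert(0,'.'); 
import os; os.chdir('.')
from b import *
s,n_,mg,C,c,p,hsv=ana('w9'); Q=(C-F)@np.c_[ex,ey,ez]
g=Q[mg]; print(np.percentile(g[:,0],[1,99]),np.percentile(g[:,1],[1,99]),np.median(g[:,2]))
m=(Q[...,2]>11)&(Q[...,2]<17)&(Q[...,0]>-20)&(Q[...,0]<10)&(abs(Q[...,1])<75); q=Q[m]
print('cleat',len(q),np.percentile(q[:,0],[3,50,97]),np.percentile(q[:,1],[1,99]))
for l in (-60,-30,0,30): print(l,np.percentile(q[(q[:,1]>l)&(q[:,1]<l+30)][:,0],97))
E
```

```text
cassette in cleat frame [71.32 -0.49 89.1 ] rot err [-0.18  0.15  0.08] force xyz board [-1.67  0.6  -1.83] w 49.29275332687136 t 6.45 mom [-0.03  0.5  -0.01] v 0.013
(array([-1.2 ,  0.1 , 69.02]), array([ 0.19, -0.17, -0.08]))
cassette in cleat frame [71.   -0.33 89.02] rot err [-0.19  0.17  0.08] force xyz board [-0.15 -1.03 -1.84] w 49.2831510308613 t 6.5 mom [-0.    0.43 -0.  ] v 0.011
w9 7629 tilt 20.2 az 8.59 z@(450,-70) 54.27 std 0.74
[-13.98575968 111.36207504] [-62.89394281  62.90397005] 0.04742650767549004
cleat 2031 [-7.71108318 -4.2491613  -0.31977492] [-58.53616501  58.0462459 ]
-60 -0.3428122472236488
-30 -0.33262764267245226
0 -0.3136880469942214
30 -0.30105854329435416
```

View pics/wrist9.png

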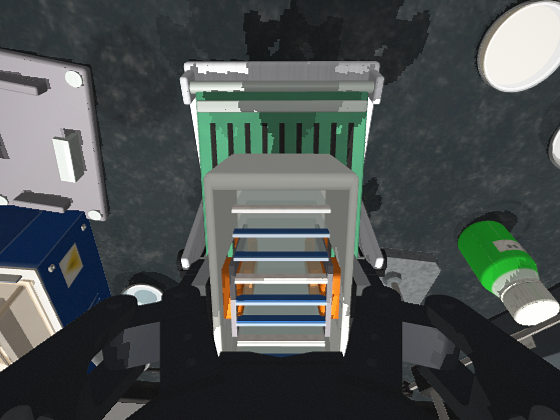

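The cassette is aligned and centred over the board (cleat at wrist row ~103), and its attitude in the grip is unchanged. Lowering square to the board.

Request:
{"method": "move_arm", "body": {"turn": [[0,0,0],[0.2,-0.2,0],[0.2,-0.2,0],[0.2,-0.2,0],[0.2,-0.2,0]], "slide": [[0,0,20],[-1,0,45],[-1,0,65],[-1,0,78],[-1,0,82]], "hand": [0.4,0.4,0.4,0.4,0.4]}}

```text
time_s: 7.0
tool_pos: [448.1, -71.6, 81.0]
tool_rot: [0.174, -0.075, 0.982, 0.014]
contact_force: [0.8, -0.1, -2.4]
grip_width: 49.3
```

Request:
{"method": "move_arm", "body": {"turn": [[0,0,0],[0,0,0],[0,0,0],[0,0,0]], "slide": [[0,0,0],[0,0,0],[0,0,0],[0,0,0]], "hand": [0.4,0.4,0.4,0.4]}}

```text
time_s: 7.4
tool_pos: [449.0, -71.9, 83.2]
tool_rot: [0.176, -0.075, 0.981, 0.013]
contact_force: [-0.4, -0.9, -2.2]
grip_width: 49.3
```

Run:
```python
from h import *
where(); print(delta(tcp(72,5),RB));
```

```text
cassette in cleat frame [71.48  0.47  7.46] rot err [ 0.01 -0.08  0.05] force xyz board [-1.22 -0.8  -1.88] w 49.25385685089487 t 7.4 mom [ 0.03  0.5  -0.02] v 0.005
(array([-0.51, -0.47,  2.46]), array([-0.01,  0.08, -0.05]))
```

Request:
{"method": "move_arm", "body": {"turn": [[0,0,0],[0,0,0],[0,0,0],[0,0,0]], "slide": [[0,0,1.5],[0,0,3],[0,0,4.5],[0,0,4.5]], "hand": [0.4,0.4,0.4,0.4]}}

```text
time_s: 7.8
tool_pos: [449.9, -71.4, 77.9]
tool_rot: [0.175, -0.075, 0.982, 0.014]
contact_force: [0.2, 0.3, -1.5]
grip_width: 49.3
```

Request:
{"method": "move_arm", "body": {"turn": [[0,0,0],[0,0,0],[0,0,0],[0,0,0]], "slide": [[0,0,0.7],[0,0,1.4],[0,0,1.4],[0,0,1.4]], "hand": [0.4,0.4,0.4,0.4]}}

```text
time_s: 8.2
tool_pos: [450.5, -71.4, 76.8]
tool_rot: [0.176, -0.075, 0.982, 0.014]
contact_force: [0.4, -0.7, -1.5]
grip_width: 49.5
```

Run:
```python
from h import *
where()
```

```text
cassette in cleat frame [70.73  0.75  0.89] rot err [-0.03  0.01  0.05] force xyz board [-0.26 -0.76 -1.47] w 49.51813052283273 t 8.2 mom [-0.03  0.48  0.05] v 0.003
```

Request:
{"method": "move_arm", "body": {"turn": [[0,0,0],[0,0,0],[0,0,0]], "slide": [[0,0,0.6],[0,0,0.6],[0,0,0.6]], "hand": [0.4,0.4,0.4]}}

```text
time_s: 8.5
tool_pos: [450.7, -71.4, 76.2]
tool_rot: [0.176, -0.075, 0.982, 0.014]
contact_force: [0.0, -0.1, -2.0]
grip_width: 49.7
```

Request:
{"method": "move_arm", "body": {"turn": [[0,0,0],[0,0,0],[0,0,0]], "slide": [[0,0,0.6],[0,0,0.6],[0,0,0.6]], "hand": [0.4,0.4,0.4]}}

```text
time_s: 8.8
tool_pos: [450.9, -71.3, 75.7]
tool_rot: [0.176, -0.075, 0.982, 0.014]
contact_force: [-0.0, 0.3, -1.5]
grip_width: 49.0
```

Run:
```python
from h import *
where()
```

```text
cassette in cleat frame [70.76  0.77 -0.3 ] rot err [-0.03  0.01  0.05] force xyz board [-0.51  0.3  -1.44] w 49.00046514573135 t 8.8 mom [-0.03  0.47  0.03] v 0.002
```

Request:
{"method": "move_arm", "body": {"turn": [[0,0,0],[0,0,0],[0,0,0]], "slide": [[0,0,0.6],[0,0,0.6],[0,0,0.6]], "hand": [0.4,0.4,0.4]}}

```text
time_s: 9.1
tool_pos: [451.0, -71.3, 75.3]
tool_rot: [0.176, -0.075, 0.982, 0.014]
contact_force: [-3.5, 0.1, 2.0]
grip_width: 49.7
```

Request:
{"method": "move_arm", "body": {"turn": [[0,0,0],[0,0,0],[0,0,0]], "slide": [[0,0,0.6],[0,0,0.6],[0,0,0.6]], "hand": [0.4,0.4,0.4]}}

```text
time_s: 9.4
tool_pos: [451.0, -71.3, 75.2]
tool_rot: [0.176, -0.075, 0.981, 0.014]
contact_force: [-8.7, -0.2, 11.0]
grip_width: 49.7
```

Run:
```python
from h import *
where()
```

```text
cassette in cleat frame [70.74  0.77 -0.76] rot err [-0.01 -0.01  0.05] force xyz board [-4.31  1.16 13.28] w 49.731917828891476 t 9.4 mom [0.21 0.91 0.05] v 0.002
```

Contact at z=-0.8, so the cassette is on the board. I'll ease off slightly and slide down the slope.

Request:
{"method": "move_arm", "body": {"turn": [[0,0,0],[0,0,0],[0,0,0]], "slide": [[0,0,-0.6],[1.5,0,-0.6],[1.5,0,-0.6]], "hand": [0.4,0.4,0.4]}}

```text
time_s: 9.7
tool_pos: [450.4, -71.6, 75.0]
tool_rot: [0.176, -0.075, 0.981, 0.014]
contact_force: [-0.8, 1.3, 2.2]
grip_width: 49.8
```

Run:
```python
from h import *
where()
```

```text
cassette in cleat frame [70.06  0.57 -0.72] rot err [-0.01 -0.08  0.03] force xyz board [0.23 1.39 2.21] w 49.80945009046698 t 9.7 mom [0.02 0.21 0.02] v 0.005
```

Request:
{"method": "move_arm", "body": {"turn": [[0,0,0],[0,0,0],[0,0,0],[0,0,0],[0,0,0]], "slide": [[2,0,0],[4,0,0],[6,0,0],[8,0,0],[10,0,0]], "hand": [0.4,0.4,0.4,0.4,0.4]}}

```text
time_s: 10.2
tool_pos: [440.8, -73.1, 71.4]
tool_rot: [0.176, -0.075, 0.981, 0.014]
contact_force: [1.4, -1.1, 3.5]
grip_width: 49.5
```

Run:
```python
from h import *
where()
```

```text
cassette in cleat frame [59.69  0.58 -0.73] rot err [-0.01 -0.05  0.04] force xyz board [ 2.3  -1.32  2.84] w 49.52890433010436 t 10.2 mom [-0.07 -0.26  0.07] v 0.047
```

Request:
{"method": "move_arm", "body": {"turn": [[0,0,0],[0,0,0],[0,0,0],[0,0,0],[0,0,0]], "slide": [[1.5,0,0],[3,0,0],[4.5,0,0],[6,0,0],[7,0,0]], "hand": [0.4,0.4,0.4,0.4,0.4]}}

```text
time_s: 10.7
tool_pos: [434.3, -74.0, 69.0]
tool_rot: [0.176, -0.075, 0.981, 0.014]
contact_force: [0.7, -0.3, 3.9]
grip_width: 49.5
```

Run:
```python
from h import *
where()
```

```text
cassette in cleat frame [52.64  0.65 -0.72] rot err [-0.01 -0.04  0.04] force xyz board [ 1.94 -0.38  3.42] w 49.48245733545554 t 10.7 mom [-0.1  -0.31  0.07] v 0.021
```

Approaching the cleat; fine steps now.

Request:
{"method": "move_arm", "body": {"turn": [[0,0,0],[0,0,0],[0,0,0],[0,0,0]], "slide": [[0.4,0,0],[0.8,0,0],[1.2,0,0],[1.2,0,0]], "hand": [0.4,0.4,0.4,0.4]}}

```text
time_s: 11.1
tool_pos: [433.2, -74.1, 68.6]
tool_rot: [0.176, -0.075, 0.981, 0.014]
contact_force: [0.5, -0.9, 5.5]
grip_width: 49.5
```

Run:
```python
from h import *
where()
```

```text
cassette in cleat frame [51.52  0.65 -0.74] rot err [-0.01 -0.04  0.04] force xyz board [ 2.26 -0.93  5.07] w 49.52919267400737 t 11.1 mom [-0.13 -0.45  0.02] v 0.001
```

Request:
{"method": "move_arm", "body": {"turn": [[0,0,0],[0,0,0],[0,0,0]], "slide": [[0.4,0,0],[0.8,0,0],[0.8,0,0]], "hand": [0.4,0.4,0.4]}}

```text
time_s: 11.4
tool_pos: [432.5, -74.3, 68.3]
tool_rot: [0.176, -0.075, 0.981, 0.014]
contact_force: [0.9, 0.6, 4.6]
grip_width: 49.6
```

Run:
```python
from h import *
where()
```

```text
cassette in cleat frame [50.71  0.65 -0.74] rot err [-0.01 -0.04  0.04] force xyz board [2.52 0.49 3.92] w 49.603297534733116 t 11.4 mom [-0.14 -0.51  0.09] v 0.002
```

Request:
{"method": "move_arm", "body": {"turn": [[0,0,0],[0,0,0],[0,0,0]], "slide": [[0.4,0,0],[0.6,0,0],[0.6,0,0]], "hand": [0.4,0.4,0.4]}}

```text
time_s: 11.7
tool_pos: [431.9, -74.4, 68.1]
tool_rot: [0.176, -0.075, 0.981, 0.014]
contact_force: [1.6, 0.1, 5.1]
grip_width: 49.4
```

Run:
```python
from h import *
where()
```

```text
cassette in cleat frame [50.12  0.64 -0.75] rot err [-0.01 -0.04  0.04] force xyz board [ 3.24 -0.11  4.24] w 49.4236790308865 t 11.7 mom [-0.12 -0.46 -0.  ] v 0.002
```

Request:
{"method": "move_arm", "body": {"turn": [[0,0,0],[0,0,0],[0,0,0]], "slide": [[0.4,0,0],[0.4,0,0],[0.4,0,0]], "hand": [0.4,0.4,0.4]}}

```text
time_s: 12.0
tool_pos: [431.8, -74.4, 68.1]
tool_rot: [0.176, -0.075, 0.981, 0.014]
contact_force: [3.2, 1.9, 5.8]
grip_width: 49.3
```

Run:
```python
from h import *
where()
```

```text
cassette in cleat frame [49.98  0.64 -0.73] rot err [-0.02 -0.06  0.03] force xyz board [5.28 1.35 4.21] w 49.31293638665696 t 12.0 mom [-0.12 -0.64  0.04] v 0.002
```

Request:
{"method": "move_arm", "body": {"turn": [[0,0,0],[0,0,0],[0,0,0]], "slide": [[0.4,0,0],[0.4,0,0],[0.4,0,0]], "hand": [0.4,0.4,0.4]}}

```text
time_s: 12.3
tool_pos: [431.7, -74.4, 68.0]
tool_rot: [0.176, -0.075, 0.981, 0.014]
contact_force: [5.1, 1.2, 4.2]
grip_width: 49.3
```

Run:
```python
from h import *
where()
```

```text
cassette in cleat frame [49.83  0.66 -0.71] rot err [-0.02 -0.09  0.02] force xyz board [6.35 0.39 2.08] w 49.32643002891772 t 12.3 mom [-0.03 -0.97  0.09] v 0.002
```

Request:
{"method": "move_arm", "body": {"turn": [[0,0,0],[0,0,0],[0,0,0]], "slide": [[0.3,0,0],[0.3,0,0],[0.3,0,0]], "hand": [0.4,0.4,0.4]}}

```text
time_s: 12.6
tool_pos: [431.6, -74.4, 68.0]
tool_rot: [0.177, -0.075, 0.981, 0.014]
contact_force: [6.4, 1.5, 3.6]
grip_width: 49.8
```

Run:
```python
from h import *
where()
```

```text
cassette in cleat frame [49.73  0.64 -0.7 ] rot err [-0.03 -0.11  0.02] force xyz board [7.36 0.53 1.12] w 49.76226737094565 t 12.6 mom [ 0.04 -1.1   0.07] v 0.001
```

Request:
{"method": "move_arm", "body": {"turn": [[0,0,0],[0,0,0],[0,0,0]], "slide": [[0.5,0,0.1],[0.5,0,0.1],[0.5,0,0.1]], "hand": [0.4,0.4,0.4]}}

```text
time_s: 12.9
tool_pos: [431.5, -74.4, 68.0]
tool_rot: [0.177, -0.075, 0.981, 0.014]
contact_force: [5.9, 1.4, 4.8]
grip_width: 49.7
```

Run:
```python
from h import *
where()
```

```text
cassette in cleat frame [49.7   0.66 -0.68] rot err [-0.03 -0.16  0.01] force xyz board [7.35 0.52 2.4 ] w 49.70256519828503 t 12.9 mom [ 0.07 -1.13  0.1 ] v 0.002
```

Request:
{"method": "move_arm", "body": {"turn": [[0,0,0],[0,0,0],[0,0,0]], "slide": [[0.5,0,0.1],[0.5,0,0.1],[0.5,0,0.1]], "hand": [0.4,0.4,0.4]}}

```text
time_s: 13.2
tool_pos: [431.5, -74.4, 68.0]
tool_rot: [0.177, -0.075, 0.981, 0.014]
contact_force: [6.2, 2.5, 6.0]
grip_width: 50.1
```

Run:
```python
from h import *
where()
```

```text
cassette in cleat frame [49.66  0.64 -0.65] rot err [-0.04 -0.21 -0.  ] force xyz board [8.25 1.56 3.4 ] w 50.08988618003984 t 13.2 mom [ 0.17 -1.33  0.05] v 0.001
```

Request:
{"method": "move_arm", "body": {"turn": [[0,0.2,0],[0,0.2,0],[0,0.2,0]], "slide": [[0.4,0,0.1],[0.4,0,0.1],[0.4,0,0.1]], "hand": [0.4,0.4,0.4], "newtons": 60}}

```text
time_s: 13.5
tool_pos: [431.5, -74.4, 68.0]
tool_rot: [0.176, -0.075, 0.981, 0.014]
contact_force: [6.0, 1.8, 6.6]
grip_width: 49.4
```

Run:
```python
from h import *
where()
```

```text
cassette in cleat frame [49.64  0.64 -0.68] rot err [-0.04 -0.05 -0.  ] force xyz board [8.1  0.86 4.04] w 49.410999599895206 t 13.5 mom [ 0.19 -1.45  0.06] v 0.001
```

Request:
{"method": "move_arm", "body": {"turn": [[0,0.1,0],[0,0.1,0],[0,0.1,0]], "slide": [[0.6,0,0],[0.6,0,0],[0.6,0,0]], "hand": [0.4,0.4,0.4]}}

```text
time_s: 13.8
tool_pos: [431.4, -74.4, 68.0]
tool_rot: [0.176, -0.075, 0.981, 0.014]
contact_force: [6.9, 2.9, 4.9]
grip_width: 49.5
```

Run:
```python
from h import *
where()
pp,d=get_image('wrist'); cv2.imwrite('pics/wrist10.png',pp[:,:,::-1])
pp,d=get_image('scene'); cv2.imwrite('pics/scene10.png',cv2.resize(pp[130:310,170:350,::-1],None,fx=3.3,fy=3.3,interpolation=cv2.INTER_CUBIC))
where()
```

```text
cassette in cleat frame [49.55  0.66 -0.67] rot err [-0.05 -0.01 -0.02] force xyz board [8.54 1.82 2.06] w 49.54557928657219 t 13.8 mom [ 0.2  -1.73  0.04] v 0.002
cassette in cleat frame [49.54  0.67 -0.69] rot err [-0.05 -0.   -0.02] force xyz board [8.   2.04 1.53] w 49.42778655978805 t 13.9 mom [ 0.3  -1.72 -0.01] v 0.001
```

View pics/wrist10.png

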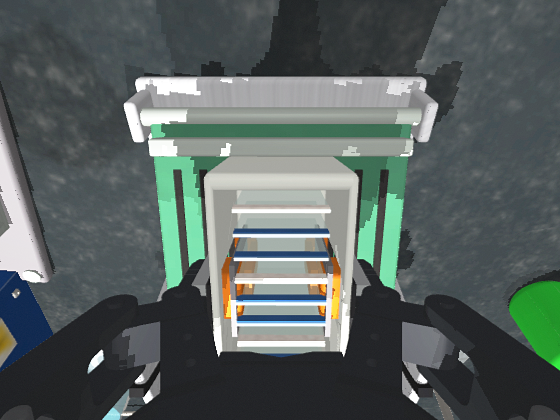

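View pics/scene10.png

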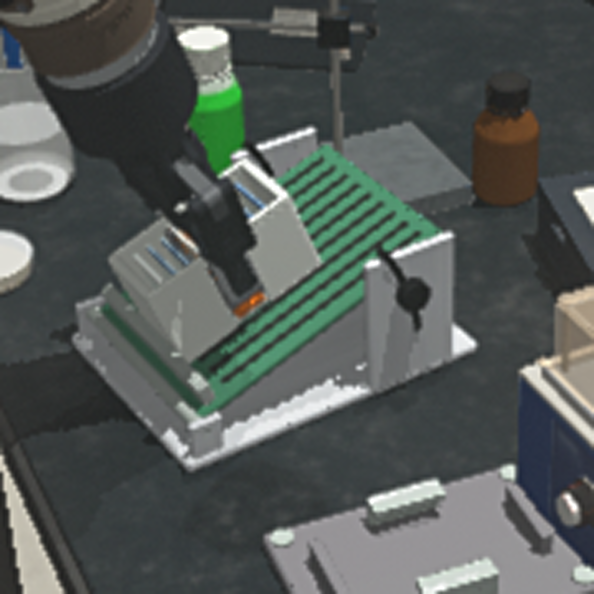

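The cassette's end is at the cleat, square and flat. A bit more push to get about 10 N.

Request:
{"method": "move_arm", "body": {"turn": [[0,0,0],[0,0.1,0],[0,0.1,0]], "slide": [[0.5,0,0.1],[1,0,0.1],[1,0,0.1]], "hand": [0.4,0.4,0.4]}}

```text
time_s: 14.2
tool_pos: [431.3, -74.5, 68.0]
tool_rot: [0.176, -0.075, 0.981, 0.014]
contact_force: [9.6, 3.0, 4.2]
grip_width: 49.7
```

Run:
```python
from h import *
where()
```

```text
cassette in cleat frame [49.49  0.63 -0.64] rot err [-0.07 -0.   -0.03] force xyz board [10.83  1.49  0.52] w 49.73039168858972 t 14.2 mom [ 0.35 -2.07  0.02] v 0.002
```

Request:
{"method": "move_arm", "body": {"turn": [[0,0,0],[0,0.1,0],[0,0.1,0]], "slide": [[0.5,0,0.1],[0.7,0,0.1],[0.7,0,0.1]], "hand": [0.4,0.4,0.4]}}

```text
time_s: 14.5
tool_pos: [431.3, -74.5, 67.9]
tool_rot: [0.175, -0.076, 0.981, 0.014]
contact_force: [10.0, 3.8, 4.1]
grip_width: 49.2
```

Run:
```python
from h import *
where()
```

```text
cassette in cleat frame [49.43  0.64 -0.65] rot err [-0.08  0.03 -0.04] force xyz board [11.27  2.19  0.24] w 49.16997214383994 t 14.5 mom [ 0.38 -2.22 -0.  ] v 0.003
```

About 11 N measured, ~9 N on the cleat after sliding friction, with 0.67 mm give since first touch. Letting go.

Request:
{"method": "move_arm", "body": {"turn": [[0,0,0],[0,0,0],[0,0,0],[0,0,0],[0,0,0]], "slide": [[0,0,0],[0,0,0],[0,0,0],[0,0,0],[0,0,0]], "hand": [0.55,0.7,0.85,1,1]}}

```text
time_s: 15.0
tool_pos: [424.5, -74.5, 63.9]
tool_rot: [0.169, -0.074, 0.983, 0.014]
contact_force: [-0.1, 0.2, 0.3]
grip_width: 85.6
```

Run:
```python
from h import *
where()
pp,d=get_image('wrist'); cv2.imwrite('pics/wrist11.png',pp[:,:,::-1])
print(delta(tcp(50,60),RB))
```

```text
cassette in cleat frame [41.72  1.63 -2.14] rot err [-0.11  0.82  0.11] force xyz board [0.01 0.18 0.35] w 85.60927733149526 t 15.0 mom [-0.04  0.36  0.02] v 0.011
(array([ -6.84,  -1.33, -62.1 ]), array([ 0.09, -0.75, -0.1 ]))
```

View pics/wrist11.png

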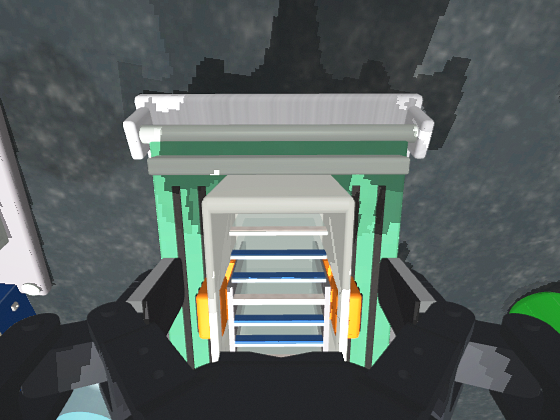

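Released: the buttons have sprung out at (203,310) and (354,310), the cassette stays against the cleat (edge at row ~172), and the fingers are clear. Retreating square to the board.

Request:
{"method": "move_arm", "body": {"turn": [[0,0,0],[0,0,0],[0,0,0],[0,0,0],[0,0,0]], "slide": [[0,-1,-15],[0,-1,-40],[0,-1,-80],[0,-1,-120],[0,-1,-140]], "hand": [1,1,1,1,1]}}

```text
time_s: 15.55
tool_pos: [380.1, -83.5, 199.8]
tool_rot: [0.172, -0.075, 0.982, 0.013]
contact_force: [1.4, -0.9, -0.0]
grip_width: 85.5
```

Request:
{"method": "move_arm", "body": {"turn": [[0,0,0],[0,0,0],[0,0,0],[0,0,0],[0,0,0]], "slide": [[0,0,0],[0,0,0],[0,0,0],[0,0,0],[0,0,0]], "hand": [1,1,1,1,1]}}

```text
time_s: 16.05
tool_pos: [380.0, -82.9, 196.1]
tool_rot: [0.17, -0.075, 0.982, 0.014]
contact_force: [0.1, 0.7, -0.6]
grip_width: 85.5
```

```bash
cat > fin.py <<'E'
from h import *
c=camera_params('wrist'); pp,d=get_image('wrist'); cv2.imwrite('pics/wrist12.png',pp[:,:,::-1])
C=cloud(d,c); Q=(C-F)@np.c_[ex,ey,ez]
m=(Q[...,2]>57)&(Q[...,2]<64)&(Q[...,0]>-15)&(Q[...,0]<120)&(abs(Q[...,1])<40)
q=Q[m]; print(len(q),'rim z',np.median(q[:,2])); A=np.c_[q[:,:2],np.ones(len(q))]; f=np.linalg.lstsq(A,q[:,2],rcond=None)[0]; print('tilt deg x,y',np.degrees(f[:2]))
print(cv2.minAreaRect(q[:,:2].astype(np.float32)))
m=(Q[...,2]>11)&(Q[...,2]<17)&(Q[...,0]>-20)&(Q[...,0]<10)&(abs(Q[...,1])<75); w=Q[m]; print('cleat x',np.percentile(w[:,0],[3,97]),np.percentile(w[:,1],[1,99]))
pp,d=get_image('scene'); cv2.imwrite('pics/scene12.png',pp[:,:,::-1])
pp,d=get_image('top'); cv2.imwrite('pics/top12.png',pp[:,:,::-1])
where(); print(cur()[0]['joint_velocities'])
E
python3 fin.py
```

```text
1877 rim z 59.76599022972994
tilt deg x,y [-0.01745673  0.00810221]
((49.687381744384766, -0.030012130737304688), (99.28353118896484, 50.1058464050293), 0.10561974346637726)
cleat x [-7.3010938  -0.42302534] [-58.87017611  58.22896909]
cassette in cleat frame [ 4.5790e+01 -1.3000e-01  1.3815e+02] rot err [-0.06  0.57  0.05] force xyz board [ 0.02 -0.18  0.08] w 85.36982493729664 t 16.2 mom [-0.01  0.34 -0.  ] v 0.006
[-0.00073052 -0.00443262  0.00608048  0.00246036  0.0003469  -0.00258777]
```

View pics/wrist12.png

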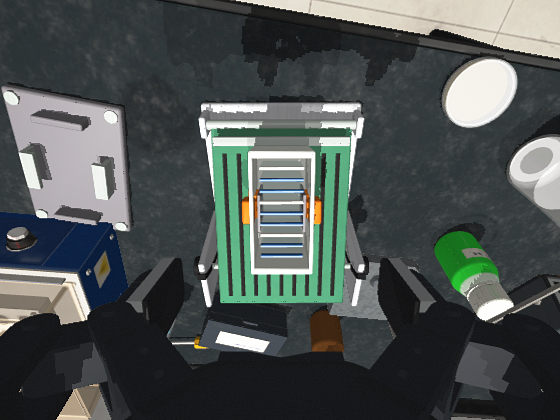

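View pics/scene12.png

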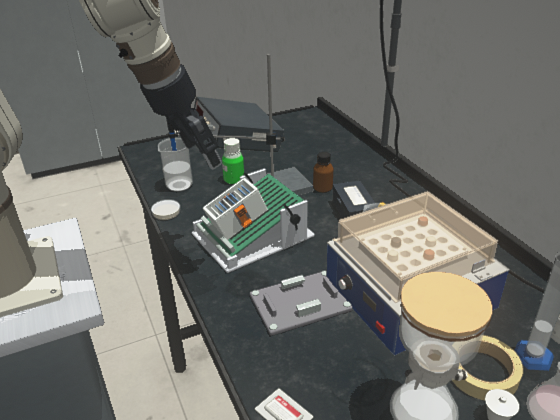

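The cassette lies flat (0.02° tilt), square (0.1°) and centred (y≈0), against the cleat with its origin at x≈49.7 mm. The beaker and jar are untouched, so I'm handing in.

```bash
python3 -c "
from plant import *
print(hand_in())"
```

```text
the job is handed in; nothing more can be done
None
```

I took the cassette out of its dock and laid it on the drain board, bedded against the cleat. I handed the job in at about 16 s of the 62 s allowed.

- **Release and lift:** I pinched both buttons flush (grip width about 49.5 mm) and lifted the cassette straight out. There was no snag.
- **Laying and pushing:** I laid it flat on the 20.3° board about 20 mm above the cleat, then slid it down in fine steps. The push read about 11 N at the wrist, against about 2.3 N while it was only sliding, so roughly 9 N reached the cleat. It moved about 0.7 mm after first touch, which by the cleat's stated stiffness would be nearer 13 N, so the two estimates differ.
- **Letting go:** I let go only after the push. The arm's stored push then carried the open fingers about 8 mm down the slope, and the cassette stayed against the cleat.

**Last checks:**
- **Cassette on the board:** it is flat to about 0.02°, square to about 0.1° and centred on the board. Its origin is 49.7 mm from the cleat's foot (50 mm nominal), and any gap at the cleat is under about 0.5 mm, which is as fine as I could measure.
- **Clearances:** the gripper was well clear, with wrist force near zero. The jar looked undisturbed in the last pictures. I didn't check the beaker separately, but the arm never went near either.

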